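Swipe-test an S-shaped touch strip on a sprung circuit board

TASK

Test the touch strip on the blue circuit board: with the tips of the shut fingers, pointing straight down, touch the green pad so that the board sinks a little on its springs, then slide the fingertips along the middle of the S-shaped copper strip to the red pad, without lifting off on the way, leaving the strip or pressing the board down to its stop. Finish while still holding the red pad lightly pressed. Only touch: do not lift the board, and leave the cup, jar and spool where they stand.

Things in the scene. Friction and masses are not known exactly. Their poses are not given: they have to be found in the camera images.
- panel (a joint): How far the blue circuit board is pushed down on its springs, m. 0 = floating at rest, grows as it is pressed down (soft: 0.4 N per mm, so 5 mm takes 2 N), bottom stop at 0.015. Negative = pulled up. The board stays level and can only move up and down.
- cradle: Aluminium test cradle, 250 x 160 mm, fixed to the bench at any angle; origin under its centre, on the work surface, x along its length, z up. On springs over it floats the blue board: 212 x 124 mm, 4 mm thick, flat top 40 mm above the work surface at rest (chips on it are flush). Four steel posts at the corners stand 6 mm above the board.
- strip: The touch strip on the board: an S-shaped black rail with copper bars across it, 22 mm wide, raised 2 mm above the board, from the round green pad to the round red pad; it moves with the board. Origin on the board's top face at the board's centre, axes as the cradle's.
- green_end (a point): Centre of the round green pad (25 mm across) where the touch strip begins, on the strip's top face, 42 mm above the work surface at rest; it sinks with the board. Seen from above it lies at (-75, 0) mm in the cradle's frame, whose axes all these points share.
- strip1 (a point): Point 1 of 5 along the middle of the S-shaped strip of copper bars (19 mm wide), counted from the green pad, at (-53, 26) mm in the cradle's frame, on the strip's top face. Neighbouring points are about 32 mm apart along the strip.
- strip2 (a point): Point 2 of 5 along the middle of the S-shaped strip of copper bars (19 mm wide), counted from the green pad, at (-22, 26) mm in the cradle's frame, on the strip's top face. Neighbouring points are about 32 mm apart along the strip.
- strip3 (a point): Point 3 of 5 along the middle of the S-shaped strip of copper bars (19 mm wide), counted from the green pad, at (0, -0) mm in the cradle's frame, on the strip's top face. Neighbouring points are about 32 mm apart along the strip.
- strip4 (a point): Point 4 of 5 along the middle of the S-shaped strip of copper bars (19 mm wide), counted from the green pad, at (22, -26) mm in the cradle's frame, on the strip's top face. Neighbouring points are about 32 mm apart along the strip.
- strip5 (a point): Point 5 of 5 along the middle of the S-shaped strip of copper bars (19 mm wide), counted from the green pad, at (53, -26) mm in the cradle's frame, on the strip's top face. Neighbouring points are about 32 mm apart along the strip.
- red_end (a point): Centre of the round red pad (25 mm across) where the copper strip ends, at (75, -0) mm in the cradle's frame, on the strip's top face.
- cup: Bystander: loose square orange plastic cup, 46 x 46 x 22 mm, standing beside the cradle. Origin under its centre.
- jar: Bystander: loose small jar with white cap, 40 mm across, 45 mm tall, beside the cradle. Origin under its centre.
- spool: Bystander: loose aluminium solder spool standing on end, 48 mm across, 32 mm tall, beside the cradle. Origin under its centre.

How it is judged:
On the way, in this order (a step that is already met when the one before it is completed fails the run):
1. the fingertips press the board lightly on the green pad (value of joint panel above 0.001 m and contact force between the fingers and strip above 0.15 N and horizontal distance between the grasp point and green_end below 0.013 m), for 0.1 s.
2. the fingertips pass strip point 1 (within 13 mm) with the board still lightly pressed (value of joint panel above 0.001 m and contact force between the fingers and strip above 0.15 N and horizontal distance between the grasp point and strip1 below 0.013 m), for 0.02 s.
3. the fingertips pass strip point 2 (within 13 mm) with the board still lightly pressed (value of joint panel above 0.001 m and contact force between the fingers and strip above 0.15 N and horizontal distance between the grasp point and strip2 below 0.013 m), for 0.02 s.
4. the fingertips pass strip point 3 (within 13 mm) with the board still lightly pressed (value of joint panel above 0.001 m and contact force between the fingers and strip above 0.15 N and horizontal distance between the grasp point and strip3 below 0.013 m), for 0.02 s.
5. the fingertips pass strip point 4 (within 13 mm) with the board still lightly pressed (value of joint panel above 0.001 m and contact force between the fingers and strip above 0.15 N and horizontal distance between the grasp point and strip4 below 0.013 m), for 0.02 s.
6. the fingertips pass strip point 5 (within 13 mm) with the board still lightly pressed (value of joint panel above 0.001 m and contact force between the fingers and strip above 0.15 N and horizontal distance between the grasp point and strip5 below 0.013 m), for 0.02 s.
7. the fingertips reach the red pad with the board still lightly pressed (value of joint panel above 0.001 m and contact force between the fingers and strip above 0.15 N and horizontal distance between the grasp point and red_end below 0.013 m), for 0.2 s.
At the end, for the whole second after the job is handed in: The fingertips still rest on the red pad (grasp point within 13 mm of its centre, seen from above) and hold the board down by 1 to 14.5 mm, steadily; cup, jar and spool within 20 mm of where they stood (all of step 7 and value of joint panel below 0.0145 m and velocity of joint panel between -0.01 and 0.01 m/s and distance of each of cup, jar, spool from where it was at the start of the episode below 0.02 m); the arm keeps its last pose, push and grip.
It fails at once if the board is pressed down to its stop (more than 14.5 mm) (value of joint panel above 0.0145 m).
It fails at once if the board is pulled up off its springs by more than 4 mm (value of joint panel below -0.004 m).
It fails at once if the board is pressed with the fingertips off the strip (more than 26 mm from every strip point) (value of joint panel above 0.002 m and horizontal distance between the grasp point and green_end above 0.026 m and horizontal distance between the grasp point and strip1 above 0.026 m and horizontal distance between the grasp point and strip2 above 0.026 m and horizontal distance between the grasp point and strip3 above 0.026 m and horizontal distance between the grasp point and strip4 above 0.026 m and horizontal distance between the grasp point and strip5 above 0.026 m and horizontal distance between the grasp point and red_end above 0.026 m).
It fails at once if the fingertips lift off, or come down, between the two end pads: board not pressed while they are low over strip points 1 to 5 (value of joint panel below 0.0005 m and z of the grasp point in the frame of strip3 below 0.045 m and (horizontal distance between the grasp point and strip1 below 0.014 m or horizontal distance between the grasp point and strip2 below 0.014 m or horizontal distance between the grasp point and strip3 below 0.014 m or horizontal distance between the grasp point and strip4 below 0.014 m or horizontal distance between the grasp point and strip5 below 0.014 m)).
It fails at once if the cup, jar or spool is moved more than 20 mm (distance of any of cup, jar, spool from where it was at the start of the episode above 0.02 m).
It also fails if it takes over 48 s, if anything falls off the work surface, if the arm or the gripper's body presses on something with over 40 N, if the wrist force passes 120 N, or if a joint passes its speed limit or range.

ROBOT

A 6-joint arm with a two-finger parallel gripper is mounted at the origin on the work surface. World frame = base frame: x ahead of the robot, y to its left, z up, the work surface at z = 0. Lengths are in m, angles in rad, forces in N, time in s.
With the tool pointing down it reaches from about 0.25 to 0.775 m from the base axis. Payload 4 kg.
Tool frame: the origin (TCP) lies at the centre of the arm's flange, where the gripper is bolted on; the fingertips stand 199 mm ahead of it and the grasp point (between the pads) lies 180 mm ahead of it (robot.tcp_to_tips is the z of the fingertips in the tool frame, in m); z points along the fingers, y is the line along which they close (so a half turn about z gives the same grasp; the last joint's range is limited). The gripper opens to 94 mm and grips with 3 to 60 N. Pads are 16 mm wide; open, the fingers measure 119 mm over their backs; the gripper's body (75 mm by 177 mm) begins 78 mm behind the grasp point.
Start: joints at [-1.388, 0.087, 1.371, -0, 1.684, -0.103], TCP at [0.155, -0.528, 0.405] pointing down, gripper open.
Joint ranges: [-3.1, 3.1], [-0.76, 2.03], [0.27, 2.55], [-1.08, 4.22], [0.17, 2.65], [-2.57, 2.57]. Speed limits (rad/s): [2.79, 2.79, 3.14, 3.14, 3.14, 3.14].

INTERFACE

Orientations are given as [roll, pitch, yaw] about the fixed x, y, z axes, in that order (R = Rz(yaw) Ry(pitch) Rx(roll)).
In Python, from bench import robot gives the robot as it stands.
- The arm moves only by the tool play_rows, never from a script. Its arguments are lists of equal length, an entry for each row: "translation": the shift along the tool's x, y, z scaled (see below), a list of three; "twist": the turn, a rotation vector about the tool's x, y, z scaled (see below), a list of three; "gripper": the opening, from -1 (shut) to 1 (fully open). A call has 1 to 8 rows; each row shifts and turns the commanded pose from where the row before left it, along the tool's axes as they then stand; what a row does not reach is not made up. The controller multiplies each number of a shift by 0.04 m and each number of a turn by 0.1 rad. A row lasts 1/10 s, in which the tool goes at most 50 mm and 8.59 degrees, less where a joint would pass 70% of its speed; a pose out of reach is approached as far as the arm can. A call with a number of a shift or a turn outside -1 to 1 is refused whole. A call with a gripper value outside its range is refused whole. The fingers move at their own pace and stop on an object; the grip force is fixed at half the most. Time passes only in rows, so rows that do not move let the fingers close. It gives the time, the measured TCP pose, the force, the opening and the grip force at its end, in the units of the state.
- robot.get_obs(): the state, without advancing time (a new reading comes with each control period).
- robot.snapshot(name): name is "side" or "top" or "wrist"; returns the picture (400x640x3 uint8, red, green, blue); there is no depth.
- robot.camera_model(name): a dict with "camera_matrix" (3x3 intrinsics, pixels), "k1" (the pictures are not rectified: a ray, as slopes to the right and down, at radius r is drawn at 1 + k1 r^2 times it, then the intrinsics apply), "rvec" (rotation vector, rad) and "tvec" (3), from world to camera coordinates, as OpenCV has them. Camera axes: x right, y down, z forward; pixel columns grow to the right and rows downward; lengths in m; the calibration is good to about 2 mm. A picture is of the moment at which its call begins: read the wrist's pose just before it. camera_model takes no time and is no camera call; for the wrist camera it gives the pose at the moment of the call.
- robot.close_job(): hands the job in; it is judged then, once.
Trained networks look in the newest picture that a camera, given by its name, has taken for a name from the list of things; names that differ only in an ending like _2 or _b are one class to them, and where a whole thing is asked for, a point or a joint stands for the part that bears it (a point fixed in the world has none). Each returns a list of dicts, best first, with "score" (0 to 1); they miss things now and then, are a little off and sometimes report something else, mostly with a low value. They report only what shows in the picture. A call takes as long as a camera call.
- robot.recognise(name, camera): "centre" ([x, y, z] in m, in world coordinates, good to about 4 mm: the middle of the surface that is visible of it).
- robot.spot_point(name, camera): "centre" ([x, y, z] in m, in world coordinates, good to about 4 mm: a listed point, or the origin of a listed thing).
The state is a dict: "time": time; "joint_positions": joint angles; "qvel": joint speeds; "joint_torque": joint torques, N m; "tool_pos": TCP position; "ee_rot": TCP orientation; "wrist_force": force on the tool from outside, world axes, zero at the start; "wrist_torque": the same for the moment, N m; "width": finger opening in m; "finger_force": force on a finger pad.
Only numpy, scipy, OpenCV 4.12 (cv2) and the standard library are available. Lean on these libraries where they do the work, as an engineer would, in place of code of your own. Each camera call takes 0.05 s, during which the arm holds its last target. There are 200 camera calls.

## Working session

There is one attempt and no reset: what is moved stays moved. The work goes in short steps, Python scripts to look and compute and a tool call to move; the robot and the scene stay as the last step left them, time stands still between calls to the robot, and variables do not carry over. Pictures are saved under pics/ and viewed, at most 10 in all, crops included, and the job is handed in when it is done.

Besides the shell and the picture viewer there is one more tool, called by a JSON object that holds its "op" and its "data". play_rows: Moves the arm, as the interface text tells. Its arguments: {"type":"object","properties":{"translation":{"type":"array","items":{"type":"array","items":{"type":"number","minimum":-1,"maximum":1}}},"twist":{"type":"array","items":{"type":"array","items":{"type":"number","minimum":-1,"maximum":1}}},"gripper":{"type":"array","items":{"type":"number"}}},"required":["translation","twist","gripper"]}

```bash
mkdir -p pics; cat > h.py <<'E'
from bench import robot
import cv2, numpy as np
P=dict(green_end=(-75,0),strip1=(-53,26),strip2=(-22,26),strip3=(0,0),strip4=(22,-26),strip5=(53,-26),red_end=(75,0))
def proj(c,X):
    R,_=cv2.Rodrigues(np.array(c["rvec"],float));p=R@np.array(X,float)+np.array(c["tvec"]).ravel()
    s=p[:2]/p[2];s=s*(1+c["k1"]*(s@s));K=np.array(c["camera_matrix"]);return (K[:2,:2]@s+K[:2,2])
E
python3 - <<'E'
from h import *
o=robot.get_obs();print({k:np.round(v,3) for k,v in o.items()}, robot.tcp_to_tips)
im=robot.snapshot("top");cv2.imwrite("pics/top.png",im[:,:,::-1])
src=[];dst=[]
for n in P:
    for d in robot.spot_point(n,"top")[:1]: print(n,np.round(d["centre"],4),round(d["score"],2))
for n in("cup","jar","spool","cradle"):
    for d in robot.spot_point(n,"top")[:1]: print(n,np.round(d["centre"],4),round(d["score"],2))
E
```

```text
{'time': np.float64(0.0), 'joint_positions': array([-1.388,  0.088,  1.372, -0.   ,  1.684, -0.103]), 'qvel': array([-0.   ,  0.002, -0.   , -0.001,  0.001, -0.001]), 'joint_torque': array([ 0.0000e+00, -3.4018e+01, -3.0243e+01,  7.2000e-02,  3.3000e-02,
       -0.0000e+00]), 'tool_pos': array([ 0.155, -0.528,  0.404]), 'ee_rot': array([-3.139, -0.   ,  0.286]), 'wrist_force': array([-0.719,  0.143,  0.3  ]), 'wrist_torque': array([ 0.015,  0.054, -0.086]), 'finger_force': np.float64(0.0), 'width': np.float64(0.094)} 0.1992
green_end [0.6085 0.0306 0.0437] 0.76
strip1 [ 0.5426 -0.0435  0.0417] 0.94
strip2 [ 0.5426 -0.0435  0.0417] 0.94
strip3 [ 0.5426 -0.0435  0.0417] 0.94
strip4 [ 0.5426 -0.0435  0.0417] 0.94
strip5 [ 0.5426 -0.0435  0.0417] 0.94
red_end [ 0.5262 -0.076   0.0416] 0.68
cup [ 0.6828 -0.1485 -0.0013] 0.67
jar [ 0.4436  0.0236 -0.0016] 0.95
spool [ 0.4696 -0.1839  0.0013] 0.74
cradle [ 5.735e-01 -3.740e-02 -1.000e-04] 0.84
```

View pics/top.png

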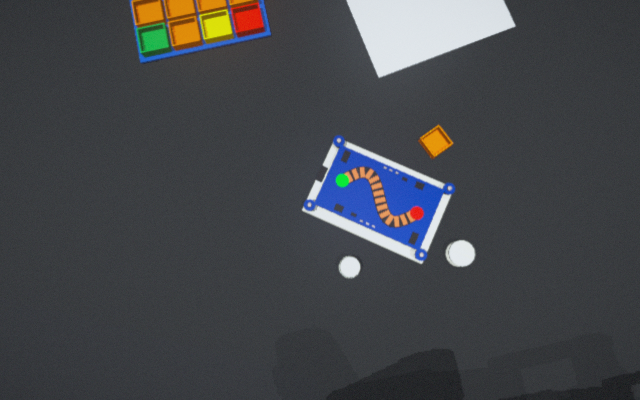

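The top view shows the board centred near (380,200), with the green pad at (343,180), the red pad at (417,213) and the S starting upward from green. The cup is at (436,141), the jar at (349,267) and the spool at (460,253). Next I'll segment the pads and intersect their rays with z=0.042.

```bash
cat >> h.py <<'E'
def pix2w(c,px,z):
    K=np.array(c["camera_matrix"]);s0=np.array([(px[0]-K[0,2])/K[0,0],(px[1]-K[1,2])/K[1,1]]);s=s0.copy()
    for _ in range(20): s=s0/(1+c["k1"]*(s@s))
    R,_=cv2.Rodrigues(np.array(c["rvec"],float));t=np.array(c["tvec"],float).ravel()
    o=-R.T@t;d=R.T@np.array([s[0],s[1],1]);return o+d*(z-o[2])/d[2]
def pads(im,c,box=None):
    h=cv2.cvtColor(im,cv2.COLOR_RGB2HSV);out=[]
    for lo,hi in(((50,150,100),(75,255,255)),((0,225,150),(3,255,255))):
        m=cv2.inRange(h,lo,hi)
        if lo[0]==0: m|=cv2.inRange(h,(176,225,150),(180,255,255))
        if box: k=np.zeros_like(m);k[box[1]:box[3],box[0]:box[2]]=1;m*=k
        n,l,st,ce=cv2.connectedComponentsWithStats(m);i=1+np.argmax(st[1:,4])
        print("px",ce[i].round(1),st[i]);out.append(pix2w(c,ce[i],.042))
    return out
def frame(g,r):
    d=(r-g)[:2];y=np.arctan2(d[1],d[0]);m=(g+r)[:2]/2
    R=np.array([[np.cos(y),-np.sin(y)],[np.sin(y),np.cos(y)]])
    print("len",np.linalg.norm(d),"yaw",y,"centre",m);W={n:m+R@np.array(p)/1000 for n,p in P.items()}
    for n in W: print(n,W[n].round(4))
    return W
E
python3 - <<'E'
from h import *
im=cv2.imread("pics/top.png")[:,:,::-1].copy();c=robot.camera_model("top")
g,r=pads(im,c,(300,130,460,270));W=frame(g,r)
w=robot.camera_model("wrist");Rw,_=cv2.Rodrigues(np.array(w["rvec"]))
o=robot.get_obs();cp=-Rw.T@np.array(w["tvec"]).ravel();print("cam",cp,"dir",Rw.T[:,2]);
from scipy.spatial.transform import Rotation as Ro
T=Ro.from_euler("xyz",o["ee_rot"]);print("cam in tool",T.inv().apply(cp-o["tool_pos"]),T.inv().apply(Rw.T[:,2]),"axes",T.as_matrix().round(3))
for k in("x",): print((T.inv().as_matrix()@(np.append(W["green_end"],.38)-o["tool_pos"]))/.04)
E
```

```text
px [342.  179.9] [336 174  13  13 132]
px [416.9 213. ] [413 208   9  11  55]
len 0.15108178472853678 yaw -2.012410825342889 centre [ 0.57289082 -0.0373192 ]
green_end [0.6049 0.0305]
strip1 [ 6.19e-01 -5.00e-04]
strip2 [ 0.6058 -0.0285]
strip3 [ 0.5729 -0.0373]
strip4 [ 0.54   -0.0461]
strip5 [ 0.5267 -0.0741]
red_end [ 0.5408 -0.1051]
cam [ 0.23453583 -0.50513111  0.38468836] dir [-0.27227246 -0.08006533 -0.95888334]
cam in tool [0.08260035 0.00076744 0.02003691] [-2.83782192e-01 -8.60738644e-05  9.58888763e-01] axes [[ 0.959  0.282  0.   ]
 [ 0.282 -0.959 -0.   ]
 [-0.     0.    -1.   ]]
[ 14.72519379 -10.21680633   0.61649928]
```

{"op": "play_rows", "data": {"translation": [[0.92, -0.64, 0], [0.92, -0.64, 0], [0.92, -0.64, 0], [0.92, -0.64, 0], [0.92, -0.64, 0], [0.92, -0.64, 0], [0.92, -0.64, 0], [0.92, -0.64, 0]], "twist": [[0, 0, 0], [0, 0, 0], [0, 0, 0], [0, 0, 0], [0, 0, 0], [0, 0, 0], [0, 0, 0], [0, 0, 0]], "gripper": [-1, -1, -1, -1, -1, -1, -1, -1]}}

```text
time: 1.4
tool_pos: [0.3805, -0.2465, 0.405]
ee_rot: [3.141, -0.001, 0.286]
wrist_force: [-0.5, -0.6, 0.5]
width: 0.0334
finger_force: 0.0
```

{"op": "play_rows", "data": {"translation": [[0.92, -0.64, 0], [0.92, -0.64, 0], [0.92, -0.64, 0], [0.92, -0.64, 0], [0.92, -0.64, 0], [0.92, -0.64, 0], [0.92, -0.64, 0], [0, 0, 0]], "twist": [[0, 0, 0], [0, 0, 0], [0, 0, 0], [0, 0, 0], [0, 0, 0], [0, 0, 0], [0, 0, 0], [0, 0, 0]], "gripper": [-1, -1, -1, -1, -1, -1, -1, -1]}}

```text
time: 2.2
tool_pos: [0.5785, 0.0002, 0.4035]
ee_rot: [-3.14, 0.0, 0.292]
wrist_force: [0.7, -0.7, 0.7]
width: 0.0006
finger_force: 0.0
```

```bash
cat >> h.py <<'E'
from scipy.spatial.transform import Rotation as Ro
def togo(X,z): # units of 40 mm in tool axes, tips at z
    o=robot.get_obs();T=Ro.from_euler("xyz",o["ee_rot"])
    tip=o["tool_pos"]+T.apply([0,0,robot.tcp_to_tips]);return T.inv().apply(np.append(X,z)-tip)/.04
E
python3 - <<'E'
from h import *
o=robot.get_obs();print(o["time"],o["tool_pos"],o["ee_rot"],o["width"],o["wrist_force"])
c=robot.camera_model("wrist");im=robot.snapshot("wrist");cv2.imwrite("pics/w1.png",im[:,:,::-1])
g,r=pads(im,c);W=frame(g,r);print(togo(W["green_end"],.06))
E
```

```text
2.2 [5.78465007e-01 2.42835308e-04 4.03454776e-01] [-3.13956051e+00  5.29317307e-06  2.91924472e-01] 0.0005871081220043847 [ 0.67542458 -0.74649122  0.6905569 ]
px [298.1 149.1] [286 137  25  25 501]
px [407.7 246.6] [397 236  22  21 319]
len 0.1501874572853468 yaw -2.012208482984036 centre [ 0.57285044 -0.03819988]
green_end [0.6049 0.0296]
strip1 [ 0.619  -0.0014]
strip2 [ 0.6058 -0.0294]
strip3 [ 0.5729 -0.0382]
strip4 [ 0.5399 -0.047 ]
strip5 [ 0.5267 -0.075 ]
red_end [ 0.5408 -0.106 ]
[ 0.89474032 -0.54807079  3.61234872]
```

View pics/w1.png

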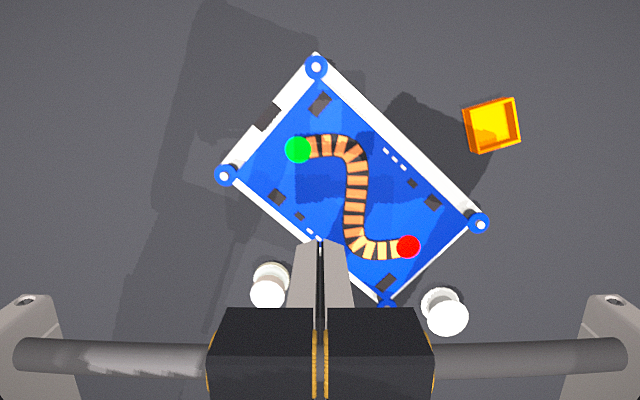

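The wrist view shows green at (298,149), red at (408,247) and the shut fingertips near (320,240). The frame agrees with the top view to 1 mm, so I'll go above green and descend.

{"op": "play_rows", "data": {"translation": [[0.5, -0.3, 0.5], [0.4, -0.25, 0.8], [0, 0, 0.9], [0, 0, 0.8], [0, 0, 0.4], [0, 0, 0.2], [0, 0, 0], [0, 0, 0]], "twist": [[0, 0, 0], [0, 0, 0], [0, 0, 0], [0, 0, 0], [0, 0, 0], [0, 0, 0], [0, 0, 0], [0, 0, 0]], "gripper": [-1, -1, -1, -1, -1, -1, -1, -1]}}

```text
time: 3.05
tool_pos: [0.605, 0.0269, 0.2622]
ee_rot: [3.141, -0.002, 0.285]
wrist_force: [-0.3, 0.2, 0.9]
width: 0.0005
finger_force: 0.0
```

```bash
python3 - <<'E'
from h import *
o=robot.get_obs();print(o["time"],o["tool_pos"],o["ee_rot"],o["wrist_force"])
print(togo((.6049,.030),.036))
im=robot.snapshot("wrist");cv2.imwrite("pics/w2.png",im[:,:,::-1])
E
```

```text
3.05 [0.60496898 0.02693997 0.26220366] [ 3.14055968e+00 -2.13444476e-03  2.84960388e-01] [-0.30363775  0.19629345  0.9473145 ]
[ 0.00778039 -0.07974193  0.67504156]
```

View pics/w2.png

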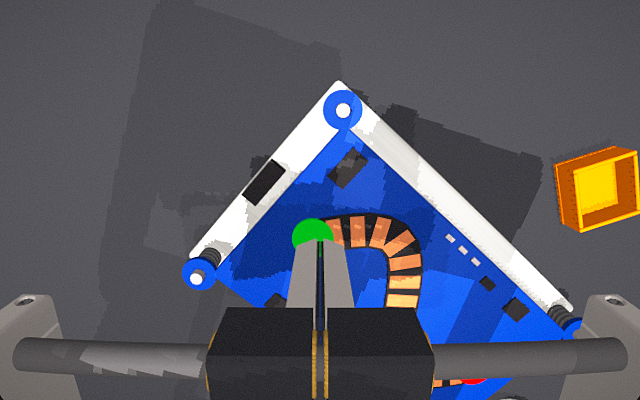

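Fingertips sit over the green pad, at about (313,237). Pressing gently now, aiming for about 6 mm of sink.

{"op": "play_rows", "data": {"translation": [[0, -0.08, 0.2], [0, 0, 0.2], [0, 0, 0.1], [0, 0, 0.08], [0, 0, 0.08], [0, 0, 0], [0, 0, 0]], "twist": [[0, 0, 0], [0, 0, 0], [0, 0, 0], [0, 0, 0], [0, 0, 0], [0, 0, 0], [0, 0, 0]], "gripper": [-1, -1, -1, -1, -1, -1, -1]}}

```text
time: 3.8
tool_pos: [0.6037, 0.0308, 0.2345]
ee_rot: [-3.141, 0.0, 0.286]
wrist_force: [-2.5, 0.5, 2.6]
width: 0.0006
finger_force: 1.4
```

```bash
python3 - <<'E'
from h import *
W=frame(np.array([.6049,.0297,0]),np.array([.5408,-.106,0]))
a=[]
for i in range(6):
    o=robot.get_obs();a.append(np.r_[o["tool_pos"],o["wrist_force"]]);robot.snapshot("side")
print(o["time"],np.mean(a,0).round(4),o["ee_rot"])
print(togo(W["green_end"],.036))
R=Ro.from_euler("xyz",[np.pi,0,.2865])
# smooth path through waypoints
import scipy.interpolate as si
k=np.array([[*W[n]] for n in P]);
print("steps /0.04 tool axes");print((R.inv().apply(np.c_[np.diff(k,axis=0),np.zeros(6)])/.04).round(3))
E
```

```text
len 0.1500776465700339 yaw -2.01209296398184 centre [ 0.57285 -0.03815]
green_end [0.6049 0.0297]
strip1 [ 0.619  -0.0013]
strip2 [ 0.6058 -0.0294]
strip3 [ 0.5728 -0.0381]
strip4 [ 0.5399 -0.0469]
strip5 [ 0.5267 -0.075 ]
red_end [ 0.5408 -0.106 ]
4.05 [ 0.6038  0.0307  0.2346 -1.7935  0.9548  2.7474] [ 3.14154659e+00 -2.10360059e-04  2.85889167e-01]
[ 0.0169812   0.03153092 -0.01832891]
steps /0.04 tool axes
[[ 0.119  0.843  0.   ]
 [-0.516  0.579  0.   ]
 [-0.851 -0.022 -0.   ]
 [-0.851 -0.022 -0.   ]
 [-0.516  0.579  0.   ]
 [ 0.119  0.843  0.   ]]
```

```bash
python3 - <<'E'
from h import *
import scipy.interpolate as si
W=frame(np.array([.6049,.0297,0]),np.array([.5408,-.106,0]))
k=np.array([W[n] for n in P]);s=si.CubicSpline(range(7),k)
p=s(np.arange(0,6.01,.25));p[0]=[.6038,.0307]
R=Ro.from_euler("xyz",[np.pi,0,.2865])
print((R.inv().apply(np.c_[np.diff(p,axis=0),np.zeros(24)])/.04).round(2).tolist())
E
```

```text
len 0.1500776465700339 yaw -2.01209296398184 centre [ 0.57285 -0.03815]
green_end [0.6049 0.0297]
strip1 [ 0.619  -0.0013]
strip2 [ 0.6058 -0.0294]
strip3 [ 0.5728 -0.0381]
strip4 [ 0.5399 -0.0469]
strip5 [ 0.5267 -0.075 ]
red_end [ 0.5408 -0.106 ]
[[0.12, 0.24, 0.0], [0.05, 0.21, 0.0], [0.0, 0.22, 0.0], [-0.04, 0.21, 0.0], [-0.08, 0.19, 0.0], [-0.12, 0.17, 0.0], [-0.15, 0.13, 0.0], [-0.17, 0.09, 0.0], [-0.19, 0.04, 0.0], [-0.21, 0.0, 0.0], [-0.22, -0.02, -0.0], [-0.23, -0.04, -0.0], [-0.23, -0.04, -0.0], [-0.22, -0.02, -0.0], [-0.21, 0.0, 0.0], [-0.19, 0.04, 0.0], [-0.17, 0.09, 0.0], [-0.15, 0.13, 0.0], [-0.12, 0.17, 0.0], [-0.08, 0.19, 0.0], [-0.04, 0.21, 0.0], [0.0, 0.22, 0.0], [0.05, 0.21, 0.0], [0.11, 0.2, 0.0]]
```

{"op": "play_rows", "data": {"translation": [[0.12, 0.24, 0], [0.05, 0.21, 0], [0, 0.22, 0], [-0.04, 0.21, 0]], "twist": [[0, 0, 0], [0, 0, 0], [0, 0, 0], [0, 0, 0]], "gripper": [-1, -1, -1, -1]}}

```text
time: 4.5
tool_pos: [0.6195, -0.0026, 0.2345]
ee_rot: [3.141, -0.001, 0.285]
wrist_force: [0.4, 2.1, 3.9]
width: 0.0004
finger_force: 1.4
```

{"op": "play_rows", "data": {"translation": [[-0.08, 0.19, 0], [-0.12, 0.16, 0], [-0.15, 0.12, 0], [-0.17, 0.09, 0], [-0.19, 0.04, 0], [-0.21, 0, 0], [-0.22, -0.02, 0], [-0.23, -0.04, 0]], "twist": [[0, 0, 0], [0, 0, 0], [0, 0, 0], [0, 0, 0], [0, 0, 0], [0, 0, 0], [0, 0, 0], [0, 0, 0]], "gripper": [-1, -1, -1, -1, -1, -1, -1, -1]}}

```text
time: 5.3
tool_pos: [0.5715, -0.038, 0.2344]
ee_rot: [3.141, -0.0, 0.286]
wrist_force: [2.2, -0.3, 3.2]
width: 0.0006
finger_force: 1.4
```

Fingertips are on strip3 at a constant height.

{"op": "play_rows", "data": {"translation": [[-0.22, -0.04, 0], [-0.21, -0.02, 0], [-0.2, 0, 0], [-0.19, 0.04, 0], [-0.17, 0.09, 0], [-0.15, 0.13, 0], [-0.12, 0.17, 0], [-0.08, 0.19, 0]], "twist": [[0, 0, 0], [0, 0, 0], [0, 0, 0], [0, 0, 0], [0, 0, 0], [0, 0, 0], [0, 0, 0], [0, 0, 0]], "gripper": [-1, -1, -1, -1, -1, -1, -1, -1]}}

```text
time: 6.1
tool_pos: [0.5267, -0.0751, 0.234]
ee_rot: [-3.141, 0.001, 0.286]
wrist_force: [0.6, 1.0, 3.3]
width: 0.0004
finger_force: 1.5
```

{"op": "play_rows", "data": {"translation": [[-0.04, 0.21, 0], [0, 0.22, 0], [0.05, 0.21, 0], [0.11, 0.2, 0], [0, 0, 0], [0, 0, 0], [0, 0, 0], [0, 0, 0]], "twist": [[0, 0, 0], [0, 0, 0], [0, 0, 0], [0, 0, 0], [0, 0, 0], [0, 0, 0], [0, 0, 0], [0, 0, 0]], "gripper": [-1, -1, -1, -1, -1, -1, -1, -1]}}

```text
time: 6.9
tool_pos: [0.5414, -0.1054, 0.2346]
ee_rot: [3.14, -0.001, 0.286]
wrist_force: [0.2, -1.3, 2.6]
width: 0.0005
finger_force: 1.4
```

```bash
python3 - <<'E'
from h import *
a=[]
for i in range(4):
    o=robot.get_obs();a.append(np.r_[o["tool_pos"],o["wrist_force"]]);im=robot.snapshot("wrist")
print(o["time"],np.mean(a,0).round(4),togo((.5408,-.106),.036))
cv2.imwrite("pics/w3.png",im[:,:,::-1])
E
```

```text
7.05 [ 0.5414 -0.1053  0.2345  0.0301 -2.0837  2.4249] [-0.020552    0.01133008 -0.01783934]
```

View pics/w3.png

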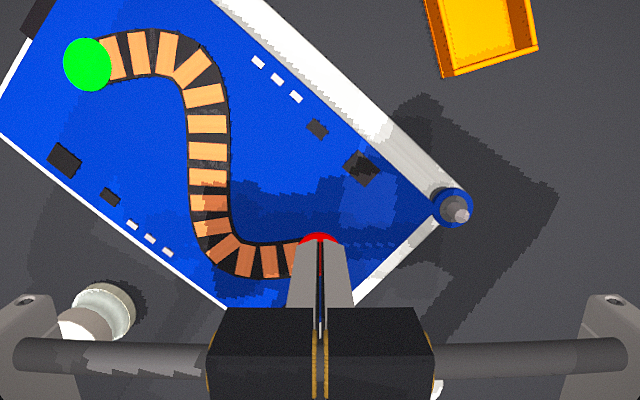

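The fingertips rest on the red pad at about (320,240) with the board still pressed, so I'm handing the job in.

```bash
python3 -c "
from bench import robot
print(robot.close_job())"
```

```text
the job is handed in; nothing more can be done
None
```

I slid the shut fingertips from the green pad along the S-strip to the red pad without lifting, with the board held about 6 mm down by fingertip height, and handed the job in while still holding the red pad; no verdict was returned.

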